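# Re-pin the mitre sled's fence one hole over

### The job

The swing arm of the mitre sled is pinned in the middle hole, which sets its fence square. Hook a fingertip through the pull ring at the near end of the arm, lift the spring pin clear of its hole, swing the ring end of the arm one hole over towards the side where the stack of pine slats lies on the bench, and let the pin snap fully home in that next hole. Work with the hooked finger only: do not pinch or wrench the ring or force the arm while the pin is in a hole, and leave the slats, glue bottle, sanding block and offcut where they are.

Things in the scene. Friction and masses are not known exactly. Their poses are not given: they have to be found in the camera images.
- sled: Mitre sled fixed on the bench: ply board 400 x 460 x 15 mm (x, y, z). Origin at the centre of its underside, on the bench; x points away from the robot (turned up to 0.3 rad), y left, z up. On it swivels a one-piece T: a flat arm 44 mm wide, its top 38 mm above the bench, from the pivot towards the robot, and across its far end a fence 400 x 24 mm, top 71 mm high, a flip stop on its right end.
- pivot (a point): Point on the arm's upright pivot axis, on top of the pivot bolt, 47 mm above the bench, 60 mm beyond (+x of) the sled's origin. Its x axis lies along the arm and points away from the ring end, z up.
- middle_hole (a point): Mouth of the middle index hole, in the top of an aluminium index plate (68 x 260 mm, top 27 mm above the bench) on the near part of the board. Five holes of 10 mm lie on an arc of 200 mm radius about the pivot, 15 degrees (0.262 rad, 52 mm) apart. Axes as the sled's.
- pullring: Round steel pull ring, 42 mm inside, 6 mm wire, rigid on the head of the spring pin at the arm's near end. Origin: centre of its opening; x axis along the arm from ring end to pivot, z up. It leans 45 degrees towards the pivot, so the opening faces the robot and up: the straight way through runs along +x and 45 degrees down. Pin down: centre 87 mm above the bench, 183 mm from the pivot axis.
- ring_top (a point): Middle of the ring wire at its highest, farthest-leaning point (the part a finger lifts), 104 mm above the bench with the pin down; 17 mm towards the pivot from the ring's centre and 17 mm higher. Under the ring's foot: the pin's collar, 15 mm across, up to 69 mm, and the plunger's body, 26 mm across, up to 60 mm above the bench; beyond them only the flat arm (38 mm).
- plunger (a joint): Height of the spring pin with its ring, m: 0 = fully down, pin 10 mm deep in its hole; 0.010 and above = clear (between holes the round-nosed 8 mm pin rests on the plate at 0.010); 0.024 = end stop. The spring presses it down with about 6 N at 0, 9.5 N at 0.015. It moves straight up and down in the arm.
- swingarm (a joint): Angle of the arm, rad: 0 = fence square, pin in the middle hole (the start); grows as the ring end swings to the robot's left (+y). Holes at -0.524, -0.262, 0, 0.262, 0.524. It turns with slight friction (about 1 N at the ring) and stays where left; the pin's nose enters and centres it from within about 0.01 rad of a hole.
- slats: Stack of four curved pine slats, 320 x 74 x 72 mm in all, one loose piece of about 0.75 kg, on the bench to the left or the right of the sled. Origin under its middle. It shows which way to swing the arm.
- glue: Yellow glue bottle, 64 mm across, 190 mm high, upright on the other side of the sled. Origin under its middle.
- sandblock: Cork sanding block 45 x 90 x 28 mm lying on the left part of the sled's board. Origin under its middle.
- offcut: Pine offcut 40 x 85 x 18 mm lying on the right part of the sled's board. Origin under its middle.

How it is judged (in metres and radians):
On the way, in this order (a step that is already met when the one before it is completed fails the run):
1. the pin is lifted clear of the middle hole (value of joint plunger above 0.0085 m and value of joint swingarm between -0.08 and 0.08 rad), for 0.1 s.
2. the pin is home in the next hole towards the slats (value of joint plunger below 0.0025 m and ((y of slats in the frame of sled above 0 m and value of joint swingarm between 0.242 and 0.282 rad) or (y of slats in the frame of sled below 0 m and value of joint swingarm between -0.282 and -0.242 rad))), for 0.2 s.
At the end, for the whole second after the job is handed in: The arm stands at the first hole on the slats' side (0.262 rad, within 0.02), the pin fully down in it (within 2 mm), the arm at rest, and the four loose things within 15 mm of where they stood (value of joint plunger below 0.002 m and velocity of joint swingarm between -0.02 and 0.02 rad/s and ((y of slats in the frame of sled above 0 m and value of joint swingarm between 0.242 and 0.282 rad) or (y of slats in the frame of sled below 0 m and value of joint swingarm between -0.282 and -0.242 rad)) and distance of each of slats, glue, sandblock, offcut from where it was at the start of the episode below 0.015 m); the robot touches nothing.
It fails at once if the arm is forced off a hole with the pin still in (value of joint plunger below 0.004 m and (value of joint swingarm between 0.03 and 0.23 rad or value of joint swingarm between -0.23 and -0.03 rad)).
It fails at once if the slats, glue bottle, sanding block or offcut is knocked or lifted (distance of any of slats, glue, sandblock, offcut from where it was at the start of the episode above 0.015 m).
It fails at once if the ring is pinched or wrenched (contact force between the fingers and pullring above 35 N).
It also fails if it takes over 45 s, if anything falls off the work surface, if the arm or the gripper's body presses on something with over 40 N, if the wrist force passes 120 N, or if a joint passes its speed limit or range.

### The arm

A 6-joint arm with a two-finger parallel gripper is mounted at the origin on the work surface. World frame = base frame: x ahead of the robot, y to its left, z up, the work surface at z = 0. Lengths are in m, angles in degrees, forces in N, time in s.
With the tool pointing down it reaches from about 0.3 to 0.775 m from the base axis. Payload 14.6 kg.
Tool frame: the origin (TCP) lies at the very end of the fingers, on their centre line; the grasp point (between the pads) lies 19 mm behind it; y points along the fingers, z is the direction in which the jaws open and shut, and the axes are right-handed (so a half turn about y gives the same grasp; the last joint's range is limited). The gripper opens to 85 mm and grips with 20 to 120 N. Pads are 22 mm wide; open, the fingers measure 114 mm over their backs; the gripper's body (76 mm by 85 mm) begins 54 mm behind the grasp point. The pads swing forward as they close: fully open they stand 13 mm farther back than shut.
Start: joints at [-70.909, 17.183, 87.147, -0, 75.671, -3.816], TCP at [0.214, -0.507, 0.231] pointing down, gripper open.
Joint ranges: [-173.82, 173.82], [-45.26, 126.66], [13.44, 144.39], [-59.66, 239.66], [0, 175.72], [-146.38, 146.38]. Speed limits (degrees/s): [127.2, 127.2, 147.25, 180, 180, 180].

### API

Orientations are given as [roll, pitch, yaw] about the fixed x, y, z axes, in that order (R = Rz(yaw) Ry(pitch) Rx(roll)).
In Python, from plant import env, optics, order gives the robot as it stands.
- The arm moves only by the tool step_arm, never from a script. Its argument "series" is a list of rows, each a list of 7 numbers: the shift along the tool's x, y, z in m, then the turn, a rotation vector about the tool's x, y, z in rad, then the closure, from 0 (fully open) to 1 (shut). In form: [[tx, ty, tz, ax, ay, az, hand], ...]. A call has 1 to 5 rows; each row shifts and turns the commanded pose from where the row before left it, along the tool's axes as they then stand; what a row does not reach is not made up. A row lasts 1/10 s, in which the tool goes at most 50 mm and 8.59 degrees, less where a joint would pass 70% of its speed; a pose out of reach is approached as far as the arm can. A call with a gripper value outside its range is refused whole. The fingers move at their own pace and stop on an object; the grip force is fixed at half the most. Time passes only in rows, so rows that do not move let the fingers close. It gives the time, the measured TCP pose, the force and the opening at its end, in the units of the state.
- env.observe(): the state, without advancing time (a new reading comes with each control period).
- optics.grab_frame(name): name is "scene" or "side" or "wrist"; returns (picture, depth): 400x640x3 uint8, red, green, blue; 400x640 float32, m along the optical axis (not along the pixel's ray), 0 where there is no reading.
- optics.calibration(name): a dict with "intrinsics" (3x3 intrinsics, pixels), "k1" (the pictures are not rectified: a ray, as slopes to the right and down, at radius r is drawn at 1 + k1 r^2 times it, then the intrinsics apply), "R" (3x3) and "t" (3): a world point X has camera coordinates R X + t. Camera axes: x right, y down, z forward; pixel columns grow to the right and rows downward; lengths in m; the calibration is good to about 2 mm. A picture is of the moment at which its call begins: read the wrist's pose just before it. calibration takes no time and is no camera call; for the wrist camera it gives the pose at the moment of the call.
- order.hand_in(): hands the job in, once; it reports no verdict.
The state is a dict: "time": time; "joint_positions": joint angles; "dq": joint speeds; "tau": joint torques, N m; "tcp_pos": TCP position; "ee_rot": TCP orientation; "ft_force": force on the tool from outside, world axes, zero at the start; "wrist_torque": the same for the moment, N m; "opening": opening from 0.0 (shut) to 1.0 (fully open).
Only numpy, scipy, OpenCV 4.12 (cv2) and the standard library are available. Lean on these libraries where they do the work, as an engineer would, in place of code of your own. Each camera call takes 0.05 s, during which the arm holds its last target. There are 200 camera calls.

## Working session

There is one attempt and no reset: what is moved stays moved. The work goes in short steps, Python scripts to look and compute and a tool call to move; the robot and the scene stay as the last step left them, time stands still between calls to the robot, and variables do not carry over. Pictures are saved under pics/ and viewed, about 8 in all and at most 12, crops included, and the job is handed in when it is done.

Besides the shell and the picture viewer there is one more tool, called after "Call:" in YAML: its name, and indented under it one key for each argument. step_arm: Moves the arm, as the interface text tells. Its arguments: {"type":"object","properties":{"series":{"type":"array","items":{"type":"array","items":{"type":"number"}}}},"required":["series"]}

```bash
mkdir -p pics; cat > h.py <<'E'
import numpy as np, cv2
from scipy.spatial.transform import Rotation as Ro
from plant import env, optics, order
def cloud(n):
    c=optics.calibration(n); im,d=optics.grab_frame(n)
    K=np.array(c["intrinsics"]);R=np.array(c["R"]);t=np.array(c["t"])
    v,u=np.mgrid[0:400,0:640].astype(float)
    dist=np.stack([(u-K[0,2])/K[0,0],(v-K[1,2])/K[1,1]],-1)
    s=dist.copy()
    for _ in range(10): s=dist/(1+c["k1"]*(s**2).sum(-1,keepdims=True))
    P=np.concatenate([s,np.ones((400,640,1))],-1)*d[...,None]
    W=(P-t)@R
    W[d==0]=np.nan
    return im,d,W,c
def proj(c,X):
    p=np.array(c["R"])@X+np.array(c["t"]); s=p[:2]/p[2]; s=s*(1+c["k1"]*(s@s)); K=np.array(c["intrinsics"])
    return K[0,0]*s[0]+K[0,2],K[1,1]*s[1]+K[1,2]
E
python3 - <<'E'
from h import *
print(env.observe())
for n in("scene","side"):
    im,d,W,c=cloud(n); cv2.imwrite(f"pics/{n}0.png",im[...,::-1]); np.savez(f"{n}0.npz",im=im,W=W)
    print(n,np.round(-np.array(c["R"]).T@np.array(c["t"]),3),np.round(np.array(c["R"])[2],2),(d>0).mean())
E
```

```text
{'time': 0.0, 'joint_positions': array([-7.09093008e+01,  1.72178883e+01,  8.71809988e+01, -2.15057555e-03,
        7.56701677e+01, -3.81854352e+00]), 'dq': array([-0.0105538 ,  0.0651166 ,  0.03593592,  0.01938874, -0.03202721,
       -0.04881359]), 'tau': array([-7.05330494e-04, -5.43498123e+01, -3.61796021e+01, -1.39385456e-04,
        3.84559491e-03, -1.68244810e-05]), 'tcp_pos': array([ 0.2139877 , -0.50640688,  0.23069452]), 'ee_rot': array([-9.00690403e+01,  2.52043589e-03, -1.57090225e+02]), 'ft_force': array([ 0.10480167,  0.06535229, -0.05083172]), 'wrist_torque': array([-0.01069692,  0.03776608,  0.0086897 ]), 'opening': 0.9966394606689571}
scene [1.044 0.701 1.311] [-0.3  -0.47 -0.83] 0.99583203125
side [0.323 0.867 0.989] [ 0.22 -0.68 -0.69] 0.99600390625
```

View pics/scene0.png

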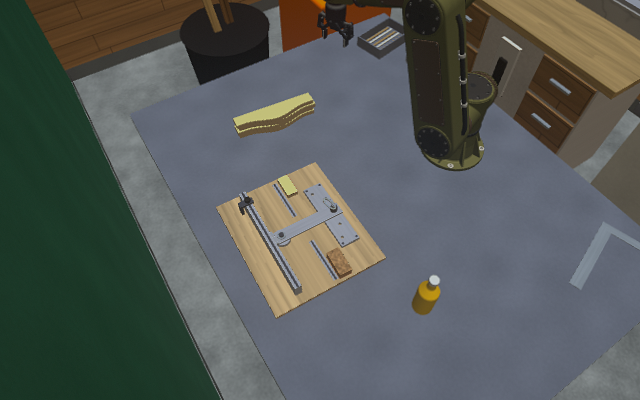

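View pics/side0.png

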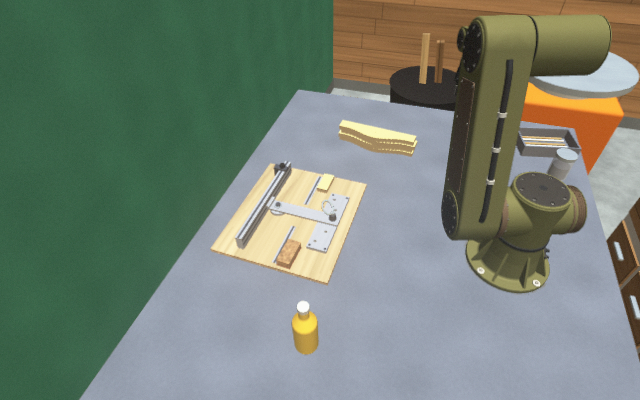

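Scene: sled centred near (300,240), ring near (333,207), slats at (275,115), which is the robot's right, and glue at (427,295). Next I measure the sled pose and the ring.

```bash
python3 - <<'E'
from h import *
for n in("scene","side"):
    f=np.load(f"{n}0.npz"); W=f["W"]; im=f["im"]
    hsv=cv2.cvtColor(im,cv2.COLOR_RGB2HSV)
    reg=np.isfinite(W[...,2])&(W[...,0]>0.25)&(W[...,0]<1.1)&(abs(W[...,1])<0.6)
    wood=reg&(hsv[...,1]>50)&(hsv[...,0]<30)&(W[...,2]>0.007)&(W[...,2]<0.022)
    m=cv2.morphologyEx(wood.astype(np.uint8),cv2.MORPH_CLOSE,np.ones((5,5)))
    k,l,st,_=cv2.connectedComponentsWithStats(m); i=1+np.argmax(st[1:,4])
    p=W[(l==i)&wood][:,:2].astype(np.float32)
    r=cv2.minAreaRect(p); print(n,"board",r, "z",np.median(W[(l==i)&wood][:,2]))
    box=cv2.boxPoints(r); 
    a=np.deg2rad(r[2]); a=(a+np.pi/4)%(np.pi/2)-np.pi/4
    c=np.array(r[0]); ex=np.array([np.cos(a),np.sin(a)]); ey=np.array([-ex[1],ex[0]])
    print("yaw",a,"c",c)
    L=(W[...,:2]-c)@np.stack([ex,ey],1); z=W[...,2]
    near=(abs(L[...,0])<.3)&(abs(L[...,1])<.3)&reg
    for nm,q in (("tall ring",near&(L[...,0]<0)&(z>.075)&(z<.13)),("arm",near&(z>.034)&(z<.042)&(abs(L[...,1])<.06)),("fence",near&(z>.066)&(z<.076)&(L[...,0]>0)),("plate",near&(z>.023)&(z<.031)&(L[...,0]<-.05)&(hsv[...,1]<60)),("slats",reg&(z>.03)&(W[...,1]<-.2)&(W[...,0]>.35)&(hsv[...,1]>50)),("glue",reg&(z>.03)&(W[...,1]>.2))):
        P=np.c_[L[q],z[q]]
        print(nm,len(P),np.round(P.mean(0),4),np.round(P.min(0),3),np.round(P.max(0),3), "world",np.round(W[q].mean(0),4))
    q=near&(L[...,0]<0)&(z>.08)&(z<.13)
    vv,uu=np.where(q); print(np.c_[uu,vv][:40].tolist() if len(uu)<40 else (uu.min(),uu.max(),vv.min(),vv.max()))
E
```

```text
scene board ((0.7024053335189819, 0.014643952250480652), (0.4647825360298157, 0.4013427495956421), 87.7465591430664) z 0.014266016491712556
yaw -0.03932996245245368 c [0.70240533 0.01464395]
tall ring 53 [-0.1191  0.0015  0.0926] [-0.138 -0.024  0.075] [-0.102  0.027  0.109] world [0.5835 0.0208 0.0926]
arm 670 [-0.0305  0.0017  0.0379] [-0.164 -0.055  0.034] [0.118 0.045 0.042] world [0.672  0.0176 0.0379]
fence 760 [0.1057 0.0242 0.0705] [ 0.093 -0.199  0.066] [0.138 0.201 0.076] world [0.809  0.0346 0.0705]
plate 868 [-0.1263  0.0092  0.0267] [-0.196 -0.133  0.023] [-0.051  0.131  0.031] world [0.5765 0.0288 0.0267]
slats 1484 [-0.1605 -0.485   0.0632] [-0.331 -0.539  0.03 ] [-0.005 -0.217  0.083] world [ 0.5229 -0.4637  0.0632]
glue 896 [-0.1408  0.3624  0.0993] [-0.231  0.183  0.03 ] [0.117 0.447 0.193] world [0.5759 0.3823 0.0993]
(np.int64(323), np.int64(335), np.int64(198), np.int64(209))
side board ((0.7025891542434692, 0.016297906637191772), (0.4661538600921631, 0.4021313190460205), 87.73153686523438) z 0.015536760487948843
yaw -0.0395921506617718 c [0.70258915 0.01629791]
tall ring 61 [-0.1218  0.0025  0.0918] [-0.142 -0.025  0.075] [-0.106  0.026  0.109] world [0.581  0.0236 0.0918]
arm 617 [-0.0375  0.0036  0.0383] [-0.165 -0.057  0.034] [0.094 0.054 0.042] world [0.6653 0.0213 0.0383]
fence 578 [0.103  0.0299 0.0712] [ 0.09  -0.204  0.066] [0.134 0.201 0.076] world [0.8067 0.0421 0.0712]
plate 862 [-0.1291  0.0177  0.0272] [-0.163 -0.132  0.023] [-0.093  0.134  0.031] world [0.5743 0.0391 0.0272]
slats 1270 [-0.1752 -0.4804  0.062 ] [-0.334 -0.537  0.03 ] [-0.009 -0.219  0.08 ] world [ 0.5085 -0.4568  0.062 ]
glue 1250 [-0.1651  0.3793  0.1019] [-0.238  0.181  0.03 ] [0.116 0.449 0.193] world [0.5526 0.4018 0.1019]
(np.int64(321), np.int64(331), np.int64(200), np.int64(214))
```

```bash
cat >> h.py <<'E'
from scipy.linalg import expm, logm
SC=np.array([.7025,.0155,0]); SY=-.0395
def target(d,s,lift=0.,swing=0.,Cl=(-.123,.001),drop=0.,extra=None):
    """tool pose with the lower finger's inner face at s along the ring's e axis, tip d beyond ring plane"""
    piv=np.array([.06,0,0]); a=SY+swing
    Rz=Ro.from_euler("z",a).as_matrix()
    q=np.sqrt(.5); e=np.array([q,0,q]); f=np.array([q,0,-q])
    Cr=np.array([Cl[0]-.06,Cl[1],.087+lift])
    p=Cr+(s+.0425)*e+(d+.013)*f
    Rt=np.stack([np.cross(f,e),f,e],1)
    T=np.eye(4); T[:3,:3]=Rz@Rt; T[:3,3]=Rz@p+SC+Ro.from_euler("z",SY).as_matrix()@piv
    return T
def cur():
    o=env.observe(); T=np.eye(4); T[:3,:3]=Ro.from_euler("xyz",o["ee_rot"],degrees=True).as_matrix(); T[:3,3]=o["tcp_pos"]
    return T,o
def rows(T1,n,T0=None):
    T0=cur()[0] if T0 is None else T0
    E=np.real(expm(logm(np.linalg.inv(T0)@T1)/n)); r=np.r_[E[:3,3],Ro.from_matrix(E[:3,:3]).as_rotvec()]
    T=T0.copy(); path=[]
    for i in range(n): T=T@E; path.append(T[:3,3].round(3).tolist())
    print("rows",n,np.round(r,4).tolist(),"mm",np.linalg.norm(r[:3])*1e3,"rad",np.linalg.norm(r[3:])); print(path)
def rep():
    T,o=cur(); print(o["time"],o["tcp_pos"].round(4),o["ee_rot"].round(2),o["ft_force"].round(2),o["joint_positions"].round(1),o["opening"])
E
python3 - <<'E'
from h import *
T=target(-.09,.007); print(T.round(3)); rows(T,20)
E
```

```text
[[-0.039  0.707  0.707  0.56 ]
 [-0.999 -0.028 -0.028  0.022]
 [ 0.    -0.707  0.707  0.176]
 [ 0.     0.     0.     1.   ]]
rows 20 [-0.0326, 0.0043, -0.0037, 0.0349, -0.0535, 0.0221] mm 33.1119494715031 rad 0.06764896993013123
[[0.243, -0.49, 0.226], [0.271, -0.473, 0.223], [0.298, -0.454, 0.219], [0.324, -0.434, 0.217], [0.349, -0.412, 0.214], [0.373, -0.389, 0.212], [0.395, -0.366, 0.21], [0.417, -0.34, 0.209], [0.437, -0.314, 0.207], [0.456, -0.287, 0.205], [0.473, -0.259, 0.204], [0.489, -0.23, 0.202], [0.504, -0.2, 0.2], [0.516, -0.17, 0.198], [0.528, -0.139, 0.196], [0.537, -0.107, 0.193], [0.545, -0.075, 0.19], [0.552, -0.043, 0.186], [0.557, -0.01, 0.181], [0.56, 0.022, 0.176]]
```

Call:
step_arm:
  series:
    - [-0.0326, 0.0043, -0.0037, 0.0349, -0.0535, 0.0221, 0]
    - [-0.0326, 0.0043, -0.0037, 0.0349, -0.0535, 0.0221, 0]
    - [-0.0326, 0.0043, -0.0037, 0.0349, -0.0535, 0.0221, 0]
    - [-0.0326, 0.0043, -0.0037, 0.0349, -0.0535, 0.0221, 0]
    - [-0.0326, 0.0043, -0.0037, 0.0349, -0.0535, 0.0221, 0]

```text
time: 0.6
tcp_pos: [0.3494, -0.4113, 0.2144]
ee_rot: [-79.2, 4.9, -141.1]
ft_force: [0.4, 0.1, -0.7]
opening: 1.002
```

Call:
step_arm:
  series:
    - [-0.0326, 0.0043, -0.0037, 0.0349, -0.0535, 0.0221, 0]
    - [-0.0326, 0.0043, -0.0037, 0.0349, -0.0535, 0.0221, 0]
    - [-0.0326, 0.0043, -0.0037, 0.0349, -0.0535, 0.0221, 0]
    - [-0.0326, 0.0043, -0.0037, 0.0349, -0.0535, 0.0221, 0]
    - [-0.0326, 0.0043, -0.0037, 0.0349, -0.0535, 0.0221, 0]

```text
time: 1.1
tcp_pos: [0.456, -0.2857, 0.2056]
ee_rot: [-67.4, 6.6, -124.6]
ft_force: [1.5, -0.2, -0.5]
opening: 0.999
```

Call:
step_arm:
  series:
    - [-0.0326, 0.0043, -0.0037, 0.0349, -0.0535, 0.0221, 0]
    - [-0.0326, 0.0043, -0.0037, 0.0349, -0.0535, 0.0221, 0]
    - [-0.0326, 0.0043, -0.0037, 0.0349, -0.0535, 0.0221, 0]
    - [-0.0326, 0.0043, -0.0037, 0.0349, -0.0535, 0.0221, 0]
    - [-0.0326, 0.0043, -0.0037, 0.0349, -0.0535, 0.0221, 0]

```text
time: 1.6
tcp_pos: [0.5273, -0.1372, 0.1959]
ee_rot: [-55.7, 4.9, -108.0]
ft_force: [0.3, -0.2, -0.4]
opening: 1.002
```

Call:
step_arm:
  series:
    - [-0.0326, 0.0043, -0.0037, 0.0349, -0.0535, 0.0221, 0]
    - [-0.0326, 0.0043, -0.0037, 0.0349, -0.0535, 0.0221, 0]
    - [-0.0326, 0.0043, -0.0037, 0.0349, -0.0535, 0.0221, 0]
    - [-0.0326, 0.0043, -0.0037, 0.0349, -0.0535, 0.0221, 0]
    - [-0.0326, 0.0043, -0.0037, 0.0349, -0.0535, 0.0221, 0]

```text
time: 2.1
tcp_pos: [0.5593, 0.0236, 0.1766]
ee_rot: [-45.0, -0.1, -92.1]
ft_force: [1.6, -1.4, -0.1]
opening: 1.001
```

```bash
python3 - <<'E'
from h import *
rep(); rows(target(-.09,.007),1)
im,d,W,c=cloud("wrist")
C=SC+Ro.from_euler("z",SY).as_matrix()@[-.123,.001,.087]
print("ring centre px",proj(c,C), "cam", -np.array(c["R"]).T@np.array(c["t"]))
L=(W-SC)@Ro.from_euler("z",SY).as_matrix()
q=(abs(L[...,1])<.05)&(L[...,0]>-.16)&(L[...,0]<-.09)&(L[...,2]>.09)&(L[...,2]<.13)
P=L[q]; print(len(P), P.mean(0) if len(P) else 0, np.nanmin(P,0),np.nanmax(P,0))
vis=cv2.drawMarker(im[...,::-1].copy(),tuple(int(v) for v in proj(c,C)),(0,0,255),0,12)
cv2.imwrite("pics/wrist1.png",vis)
E
```

```text
2.1 [0.5593 0.0236 0.1766] [-4.496e+01 -6.000e-02 -9.214e+01] [ 1.59 -1.45 -0.12] [ -0.9   6.1 119.4  -5.4   9.5   6.2] 1.0010246974198873
rows 1 [0.0014, 0.0008, 0.0006, -0.0008, 0.0022, -0.0007] mm 1.7510112267714832 rad 0.0024388763998483497
[[0.56, 0.022, 0.176]]
ring centre px (np.float64(252.53470080282375), np.float64(203.72388530012927)) cam [0.4608668  0.09385116 0.278146  ]
844 [-1.14418118e-01  1.04807749e-04  1.00459807e-01] [-0.12714299 -0.02739209  0.09006205] [-0.10458603  0.02495043  0.10834156]
```

View pics/wrist1.png

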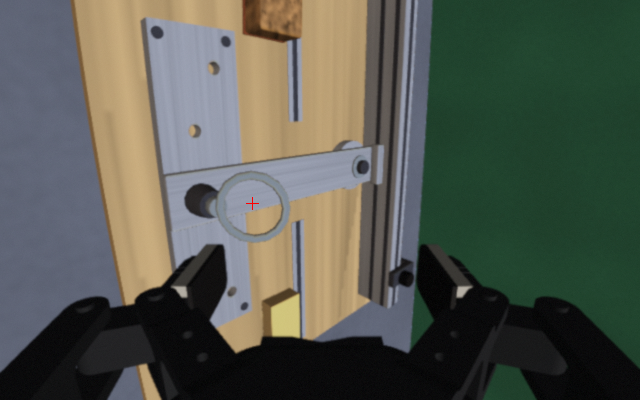

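Ring opening is centred at about (253,206) px and the predicted centre is (252.5,203.7), so ring y is about 0 in the sled frame. The arm is near its wrist singularity, so I advance in parts and watch j5.

Call:
step_arm:
  series:
    - [0.0015, 0.01, 0.0003, 0, 0, 0, 0]
    - [0.0015, 0.01, 0.0003, 0, 0, 0, 0]
    - [0, 0.01, 0, 0, 0, 0, 0]
    - [0, 0.01, 0, 0, 0, 0, 0]
    - [0, 0, 0, 0, 0, 0, 0]

```text
time: 2.65
tcp_pos: [0.5882, 0.0172, 0.1475]
ee_rot: [-45.1, -0.0, -92.4]
ft_force: [-0.2, -0.5, 0.6]
opening: 1.003
```

```bash
sed -i 's/Cl=(-.123,.001)/Cl=(-.123,-.0005)/' h.py; python3 - <<'E'
from h import *
rep(); rows(target(-.05,.007),1)
E
```

```text
2.65 [0.5882 0.0172 0.1475] [-4.514e+01 -4.000e-02 -9.237e+01] [-0.19 -0.52  0.56] [ -1.7  12.7 116.4  -4.9   6.1   5.4] 1.0028970679930238
rows 1 [-0.0023, -0.0004, 0.0005, 0.0025, -0.0008, 0.0018] mm 2.409016977677201 rad 0.003221556203264311
[[0.588, 0.02, 0.148]]
```

j5 falls towards 0 on this line, so I tilt the tool 10° steeper before entering the ring.

```bash
python3 - <<'E'
s=open('h.py').read()
s=s.replace("drop=0.,extra=None","th=55.,tyaw=None")
s=s.replace("f=np.array([q,0,-q])","er=e.copy(); t=np.deg2rad(th); f=np.array([np.cos(t),0,-np.sin(t)]); e=np.array([np.sin(t),0,np.cos(t)])")
s=s.replace("p=Cr+(s+.0425)*e+(d+.013)*f","Q=Ro.from_euler('z',0 if tyaw is None else tyaw-swing).as_matrix(); p=Cr+s*er+Q@(.0425*e+(d+.013)*f)")
s=s.replace("Rz@Rt;","Rz@Q@Rt;")
open('h.py','w').write(s)
from h import *
T=target(-.05,.007); rows(T,3); rows(target(.017,.007),5,T); rows(target(.017,.016),1,target(.017,.007))
E
```

```text
rows 3 [-0.0008, 0.0024, 0.0023, -0.0573, -0.0003, 0.0006] mm 3.366531755722565 rad 0.05733845387025321
[[0.592, 0.018, 0.147], [0.595, 0.018, 0.147], [0.598, 0.019, 0.147]]
rows 5 [-0.0, 0.0134, 0.0, -0.0, 0.0, -0.0] mm 13.399999999999995 rad 5.584491689523655e-18
[[0.606, 0.019, 0.136], [0.613, 0.019, 0.125], [0.621, 0.018, 0.114], [0.629, 0.018, 0.103], [0.637, 0.018, 0.092]]
rows 1 [-0.0, -0.0016, 0.0089, -0.0, 0.0, -0.0] mm 9.000000000000158 rad 2.7922458447618276e-17
[[0.643, 0.017, 0.098]]
```

Call:
step_arm:
  series:
    - [-0.0008, 0.0024, 0.0023, -0.0573, 0, 0, 0]
    - [-0.0008, 0.0024, 0.0023, -0.0573, 0, 0, 0]
    - [-0.0008, 0.0024, 0.0023, -0.0573, 0, 0, 0]
    - [0, 0.01, 0, 0, 0, 0, 0]
    - [0, 0.01, 0, 0, 0, 0, 0]

```text
time: 3.15
tcp_pos: [0.6096, 0.0192, 0.131]
ee_rot: [-54.8, -0.0, -92.3]
ft_force: [-0.6, -0.2, 0.3]
opening: 0.998
```

```bash
python3 - <<'E'
from h import *
rep(); rows(target(-.03,.007),1); rows(target(.017,.007),5)
im,d,W,c=cloud("wrist"); cv2.imwrite("pics/wrist2.png",im[...,::-1])
E
```

```text
3.15 [0.6096 0.0192 0.131 ] [-5.480e+01 -4.000e-02 -9.232e+01] [-0.59 -0.21  0.35] [ -1.4  17.6 108.1  -1.7  19.1   2.3] 0.9980722032017939
rows 1 [0.0006, 0.0006, -0.0005, -0.0034, -0.0003, 0.0012] mm 0.945099006243607 rad 0.003634489835206222
[[0.61, 0.019, 0.13]]
rows 5 [0.0001, 0.0095, -0.0001, -0.0007, -0.0001, 0.0002] mm 9.519571138060677 rad 0.0007268979670412442
[[0.615, 0.019, 0.123], [0.62, 0.019, 0.115], [0.626, 0.018, 0.107], [0.631, 0.018, 0.1], [0.637, 0.018, 0.092]]
```

View pics/wrist2.png

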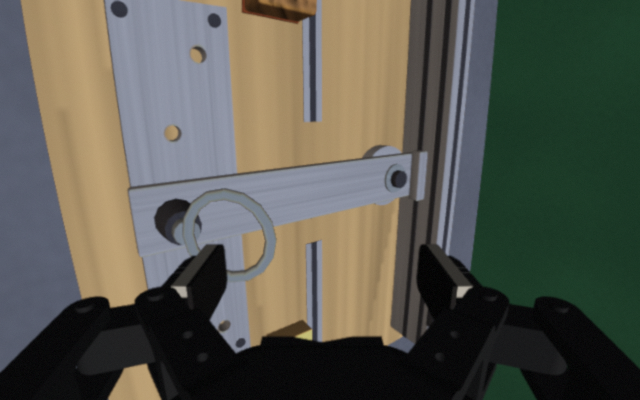

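The left (lower) finger tip spans about (170–227, 245–300) px and the ring opening is about (190–268, 195–275). I check the assumed finger geometry by projecting it.

```bash
python3 - <<'E'
from h import *
T,o=cur(); c=optics.calibration("wrist")
g=lambda T,p: tuple(np.round(proj(c,T[:3,:3]@np.array(p)+T[:3,3])).astype(int).tolist())
for y in(-.013,-.03,.034): print(y,[g(T,(x,y,z)) for x in(-.011,.011) for z in(-.0425,-.057)])
C=target(0,0,th=45)  # ring centre
Cc=SC+Ro.from_euler("z",SY).as_matrix()@[-.123,-.0005,.087]; print("ring",proj(c,Cc))
im,d,W,c=cloud("wrist")
L=(W-T[:3,3])@T[:3,:3]
for (u,v) in [(215,260),(200,265),(222,255),(222,285),(185,288),(178,292),(190,300)]: print((u,v),L[v,u].round(4))
E
```

```text
-0.013 [(223, 237), (191, 237), (227, 282), (196, 282)]
-0.03 [(211, 255), (174, 254), (216, 304), (181, 303)]
0.034 [(247, 205), (222, 205), (249, 241), (225, 240)]
ring (np.float64(230.35230254106907), np.float64(234.91127259264408))
(215, 260) [-0.0074 -0.0275 -0.0419]
(200, 265) [-0.0106 -0.0379 -0.0438]
(222, 255) [-0.0052 -0.0184 -0.042 ]
(222, 285) [ 0.0076 -0.0214 -0.0422]
(185, 288) [-0.0099 -0.0522 -0.0437]
(178, 292) [-0.0078 -0.0514 -0.0466]
(190, 300) [-0.0045 -0.0509 -0.0432]
```

Call:
step_arm:
  series:
    - [0.0005, 0.01, 0, -0.001, 0, 0, 0]
    - [0, 0.01, 0, -0.001, 0, 0, 0]
    - [0, 0.01, 0, -0.001, 0, 0, 0]
    - [0, 0.008, 0, 0, 0, 0, 0]
    - [0, 0, 0, 0, 0, 0, 0]

```text
time: 3.75
tcp_pos: [0.6311, 0.018, 0.0992]
ee_rot: [-55.2, -0.0, -92.3]
ft_force: [-0.4, 0.2, -0.0]
opening: 1.003
```

Call:
step_arm:
  series:
    - [0, 0.009, 0, 0, 0, 0, 0]
    - [0, 0, 0, 0, 0, 0, 0]

```text
time: 3.95
tcp_pos: [0.6364, 0.0178, 0.0924]
ee_rot: [-55.1, -0.0, -92.3]
ft_force: [-0.1, -0.2, 0.3]
opening: 0.999
```

```bash
python3 - <<'E'
from h import *
rep(); rows(target(.017,.007),1); rows(target(.017,.016),1)
im,d,W,c=cloud("wrist"); cv2.imwrite("pics/wrist3.png",im[...,::-1])
E
```

```text
3.95 [0.6364 0.0178 0.0924] [-5.51e+01 -4.00e-02 -9.23e+01] [-0.09 -0.25  0.34] [ -1.5  24.3 104.9  -1.8  15.9   2.4] 0.9986343956005259
rows 1 [0.0002, 0.0006, -0.0003, 0.0017, -0.0001, 0.001] mm 0.7262457874780449 rad 0.002006127617517668
[[0.637, 0.018, 0.092]]
rows 1 [0.0002, -0.0009, 0.0086, 0.0017, -0.0001, 0.001] mm 8.621616465137004 rad 0.002006127617517668
[[0.643, 0.017, 0.098]]
```

View pics/wrist3.png

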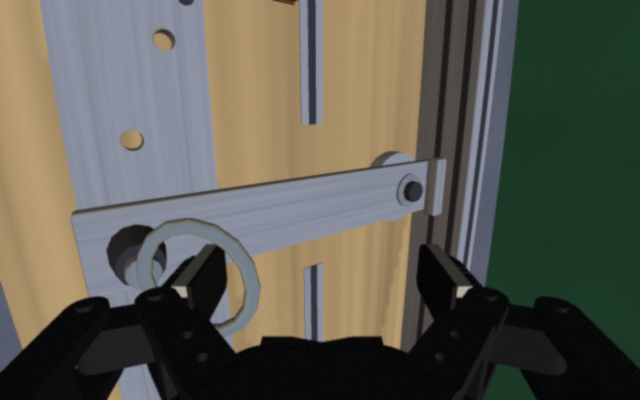

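The finger is through the ring: tip at (200,270) inside the opening (150–258, 225–335), with no force. I take up the gap and start lifting.

Call:
step_arm:
  series:
    - [0, 0, 0.004, 0, 0, 0, 0]
    - [0, -0.001, 0.004, 0, 0, 0, 0]
    - [0, 0, 0, 0, 0, 0, 0]

```text
time: 4.3
tcp_pos: [0.6429, 0.0175, 0.0996]
ee_rot: [-55.0, -0.0, -92.3]
ft_force: [-0.2, -0.2, 0.4]
opening: 1.0
```

Call:
step_arm:
  series:
    - [0, -0.0025, 0.0017, 0, 0, 0, 0]
    - [0, -0.0025, 0.0017, 0, 0, 0, 0]
    - [0, 0, 0, 0, 0, 0, 0]

```text
time: 4.6
tcp_pos: [0.6415, 0.0176, 0.1042]
ee_rot: [-55.2, -0.1, -92.3]
ft_force: [-1.9, -0.8, -5.4]
opening: 1.002
```

Call:
step_arm:
  series:
    - [0, -0.0025, 0.0017, 0, 0, 0, 0]
    - [0, -0.0025, 0.0017, 0, 0, 0, 0]
    - [0, 0, 0, 0, 0, 0, 0]

```text
time: 4.9
tcp_pos: [0.6416, 0.0176, 0.1105]
ee_rot: [-55.1, -0.0, -92.3]
ft_force: [-5.0, -1.1, -8.0]
opening: 0.999
```

Call:
step_arm:
  series:
    - [0, -0.0025, 0.0017, 0, 0, 0, 0]
    - [0, -0.0025, 0.0017, 0, 0, 0, 0]
    - [0, -0.0025, 0.0017, 0, 0, 0, 0]
    - [0, 0, 0, 0, 0, 0, 0]

```text
time: 5.3
tcp_pos: [0.6416, 0.0176, 0.1198]
ee_rot: [-55.1, -0.0, -92.3]
ft_force: [-4.9, -0.5, -10.6]
opening: 0.996
```

```bash
python3 - <<'E'
from h import *
rep()
im,d,W,c=cloud("wrist"); L=(W-SC)@Ro.from_euler("z",SY).as_matrix()
q=(abs(L[...,1])<.05)&(L[...,0]>-.16)&(L[...,0]<-.09)&(L[...,2]>.10)&(L[...,2]<.14)
u=np.where(q); P=L[q]; print(np.c_[P[:,0],P[:,1],P[:,2]][np.argsort(-P[:,2])[:400:40]].round(4))
cv2.imwrite("pics/wrist4.png",im[...,::-1])
E
```

```text
5.3 [0.6416 0.0176 0.1198] [-5.512e+01 -5.000e-02 -9.230e+01] [ -4.93  -0.47 -10.63] [ -1.5  22.2 103.3  -1.5  19.6   2. ] 0.9963712284607819
[[-0.1491  0.0062  0.14  ]
 [-0.1556 -0.0071  0.1399]
 [-0.1567 -0.0077  0.1399]
 [-0.1536 -0.0071  0.1398]
 [-0.1524  0.0006  0.1398]
 [-0.1544 -0.0046  0.1397]
 [-0.1497  0.0086  0.1396]
 [-0.1574 -0.0083  0.1396]
 [-0.1544  0.011   0.1395]
 [-0.1579 -0.0086  0.1394]]
```

View pics/wrist4.png

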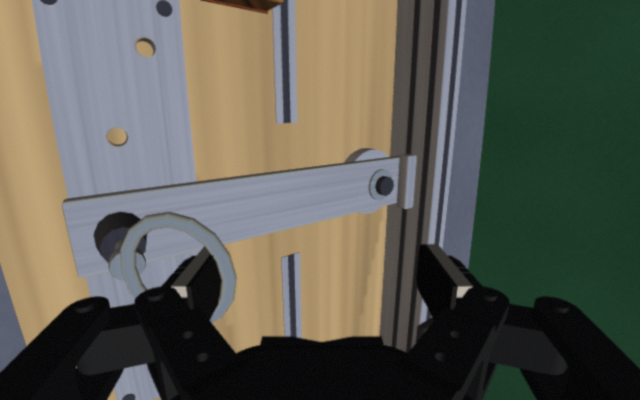

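Lifted about 15–18 mm at 10.6 N, with the ring still hooked at (180,265) px. Next I plan the swing about the pivot.

```bash
python3 - <<'E'
from h import *
T,o=cur(); piv=SC+Ro.from_euler("z",SY).as_matrix()@[.06,0,0]
for a,n in((-.262,12),(-.025,1)):
    R=Ro.from_euler("z",a).as_matrix(); T1=T.copy(); T1[:3,:3]=R@T[:3,:3]; T1[:3,3]=R@(T[:3,3]-piv)+piv
    rows(T1,n)
E
```

```text
rows 12 [-0.0026, 0.0, 0.0, -0.0, 0.0179, -0.0125] mm 2.6406729112047858 rad 0.021833333333333333
[[0.642, 0.02, 0.12], [0.642, 0.023, 0.12], [0.642, 0.025, 0.12], [0.642, 0.028, 0.12], [0.643, 0.031, 0.12], [0.643, 0.033, 0.12], [0.644, 0.036, 0.12], [0.644, 0.039, 0.12], [0.645, 0.041, 0.12], [0.645, 0.044, 0.12], [0.646, 0.046, 0.12], [0.647, 0.049, 0.12]]
rows 1 [-0.003, 0.0, 0.0, -0.0, 0.0205, -0.0143] mm 3.0236525877894276 rad 0.025000000000000043
[[0.642, 0.021, 0.12]]
```

The joint grows towards +y, so the right-hand swing is a +z rotation; I use the opposite sign of the rows above.

Call:
step_arm:
  series:
    - [0.0026, 0, 0, 0, -0.0179, 0.0125, 0]
    - [0.0026, 0, 0, 0, -0.0179, 0.0125, 0]
    - [0.0026, 0, 0, 0, -0.0179, 0.0125, 0]
    - [0.0026, 0, 0, 0, -0.0179, 0.0125, 0]

```text
time: 5.75
tcp_pos: [0.6415, 0.0074, 0.1195]
ee_rot: [-55.1, -0.0, -87.2]
ft_force: [-4.3, 0.6, -9.4]
opening: 1.001
```

Call:
step_arm:
  series:
    - [0.0026, 0, 0, 0, -0.0179, 0.0125, 0]
    - [0.0026, 0, 0, 0, -0.0179, 0.0125, 0]
    - [0.0026, 0, 0, 0, -0.0179, 0.0125, 0]
    - [0.0026, 0, 0, 0, -0.0179, 0.0125, 0]

```text
time: 6.15
tcp_pos: [0.6424, -0.003, 0.1196]
ee_rot: [-55.1, -0.0, -82.2]
ft_force: [-4.2, 1.0, -9.4]
opening: 0.999
```

Call:
step_arm:
  series:
    - [0.0026, 0, 0, 0, -0.0179, 0.0125, 0]
    - [0.0026, 0, 0, 0, -0.0179, 0.0125, 0]
    - [0.0026, 0, 0, 0, -0.0179, 0.0125, 0]
    - [0.0026, 0, 0, 0, -0.0179, 0.0125, 0]
    - [0, 0, 0, 0, 0, 0, 0]

```text
time: 6.65
tcp_pos: [0.6444, -0.0138, 0.1197]
ee_rot: [-55.1, -0.1, -77.3]
ft_force: [-4.0, -1.6, -9.4]
opening: 1.002
```

```bash
cat > ang.py <<'E'
from h import *
rep(); T,o=cur(); piv=SC+Ro.from_euler("z",SY).as_matrix()@[.06,0,0]
print("tool swing from yaw", -(np.deg2rad(o["ee_rot"][2])-SY+np.pi/2))
for n in ("scene","side"):
    im,d,W,c=cloud(n)
    L=(W-piv)@Ro.from_euler("z",SY).as_matrix(); hsv=cv2.cvtColor(im,cv2.COLOR_RGB2HSV)
    q=(L[...,2]>.066)&(L[...,2]<.076)&(abs(L[...,1])<.23)&(L[...,0]>-.03)&(L[...,0]<.12)&(hsv[...,1]<70)
    P=L[q]
    vx,vy,x0,y0=cv2.fitLine(P[:,:2].astype(np.float32),cv2.DIST_HUBER,0,1e-4,1e-4).ravel()
    if vy<0: vx,vy=-vx,-vy
    print(n,"fence n",len(P),"joint angle", np.arctan2(vx,vy))
E
python3 - <<'E'
from ang import *
im,d,W,c=cloud("wrist"); cv2.imwrite("pics/wrist5.png",im[...,::-1])
E
```

```text
6.65 [ 0.6444 -0.0138  0.1197] [-5.509e+01 -5.000e-02 -7.729e+01] [-3.98 -1.57 -9.41] [ -9.1  23.  102.1  30.2  24.9 -46. ] 1.001938685811157
tool swing from yaw -0.2613283731952398
scene fence n 779 joint angle -0.27009934
side fence n 566 joint angle -0.26184016
```

View pics/wrist5.png

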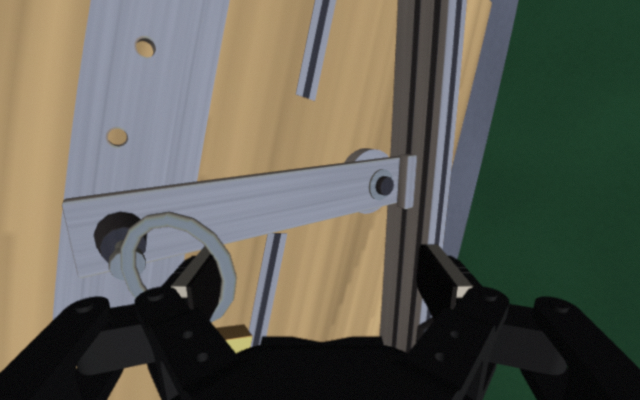

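Swung 15.01°. The arm, ring and holes (117,136) and (145,47) fall on the same wrist pixels as before the swing, so it stands exactly one hole over. Now lowering.

Call:
step_arm:
  series:
    - [0, 0.0025, -0.0017, 0, 0, 0, 0]
    - [0, 0.0025, -0.0017, 0, 0, 0, 0]
    - [0, 0, 0, 0, 0, 0, 0]

```text
time: 7.1
tcp_pos: [0.6444, -0.0133, 0.1135]
ee_rot: [-55.1, -0.1, -77.3]
ft_force: [-5.3, -2.7, -8.3]
opening: 0.999
```

Call:
step_arm:
  series:
    - [0, 0.0025, -0.0017, 0, 0, 0, 0]
    - [0, 0.0025, -0.0017, 0, 0, 0, 0]
    - [0, 0, 0, 0, 0, 0, 0]

```text
time: 7.4
tcp_pos: [0.6445, -0.0133, 0.1075]
ee_rot: [-55.1, -0.1, -77.3]
ft_force: [-6.1, -1.7, -7.2]
opening: 0.999
```

Call:
step_arm:
  series:
    - [0, 0.0025, -0.0017, 0, 0, 0, 0]
    - [0, 0.0025, -0.0017, 0, 0, 0, 0]
    - [0, 0, 0, 0, 0, 0, 0]

```text
time: 7.7
tcp_pos: [0.6453, -0.0133, 0.1026]
ee_rot: [-55.0, -0.1, -77.3]
ft_force: [-3.9, -0.9, -3.4]
opening: 1.0
```

Call:
step_arm:
  series:
    - [0, 0.0015, -0.002, 0, 0, 0, 0]
    - [0, 0, -0.003, 0, 0, 0, 0]
    - [0, 0, -0.003, 0, 0, 0, 0]
    - [0, 0, 0, 0, 0, 0, 0]

```text
time: 8.1
tcp_pos: [0.639, -0.0147, 0.096]
ee_rot: [-55.1, -0.1, -77.3]
ft_force: [-1.1, 0.7, -0.5]
opening: 0.996
```

```bash
python3 - <<'E'
from ang import *
im,d,W,c=cloud("wrist"); cv2.imwrite("pics/wrist6.png",im[...,::-1])
rows(target(.017,.007,swing=0.),1)
E
```

```text
8.1 [ 0.639  -0.0147  0.096 ] [-5.505e+01 -5.000e-02 -7.731e+01] [-1.13  0.67 -0.46] [ -9.3  24.7 103.6  34.4  22.3 -50.7] 0.995913673333766
tool swing from yaw -0.2610589383965012
scene fence n 745 joint angle -0.2678942
side fence n 569 joint angle -0.2590004
rows 1 [-0.0321, 0.006, 0.0011, 0.0007, 0.2145, -0.1489] mm 32.69264516749634 rad 0.2611693923858916
[[0.637, 0.018, 0.092]]
```

View pics/wrist6.png

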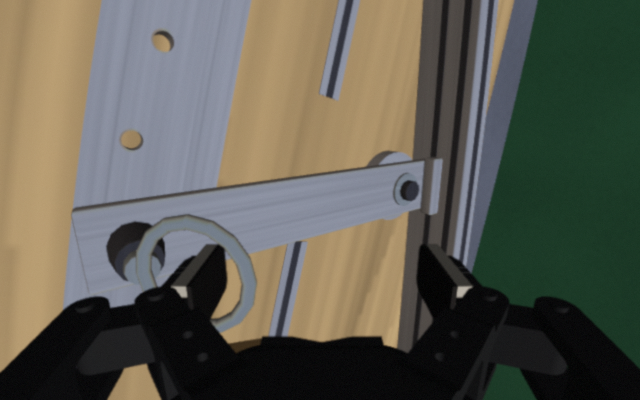

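Forces are nil and the view matches the pin-down picture wrist3, so the pin is home. I withdraw straight back.

Call:
step_arm:
  series:
    - [0, -0.006, -0.001, 0, 0, 0, 0]
    - [0, -0.008, 0, 0, 0, 0, 0]
    - [0, -0.01, 0, 0, 0, 0, 0]
    - [0, -0.01, 0, 0, 0, 0, 0]

```text
time: 8.65
tcp_pos: [0.6189, -0.0192, 0.1242]
ee_rot: [-55.1, -0.1, -77.3]
ft_force: [-0.8, -0.7, 0.6]
opening: 0.999
```

Call:
step_arm:
  series:
    - [0, -0.015, 0, 0, 0, 0, 0]
    - [0, -0.02, 0, 0, 0, 0, 0]
    - [0, -0.02, 0, 0, 0, 0, 0]
    - [0, -0.015, 0, 0, 0, 0, 0]
    - [0, 0, 0, 0, 0, 0, 0]

```text
time: 9.15
tcp_pos: [0.5801, -0.0282, 0.183]
ee_rot: [-54.9, -0.1, -77.3]
ft_force: [0.6, -0.4, -0.0]
opening: 1.003
```

```bash
python3 - <<'E'
from ang import *
im,d,W,c=cloud("wrist"); cv2.imwrite("pics/wrist7.png",im[...,::-1])
Lr=(W-piv)@Ro.from_euler("z",SY+.262).as_matrix()
q=(Lr[...,2]>.06)&(Lr[...,2]<.13)&(abs(Lr[...,1])<.04)&(Lr[...,0]>-.22)&(Lr[...,0]<-.14)
P=Lr[q]; print("ring",len(P),P.min(0).round(4),P.max(0).round(4),"top1% z",np.percentile(P[:,2],98).round(4), "expect top ~.106 pin down")
q=(Lr[...,2]>.034)&(Lr[...,2]<.042)&(abs(Lr[...,1])<.03)&(Lr[...,0]>-.15)&(Lr[...,0]<-.03)
y=Lr[q][:,1]; x=Lr[q][:,0]; print("arm edges by x",[(a,np.percentile(y[abs(x-a)<.01],[1,99]).round(4).tolist()) for a in(-.12,-.05)])
for n in("scene","side"):
    f=np.load(f"{n}0.npz"); im,d,W,c=cloud(n)
    for nm,a in (("slats",lambda W:(W[...,1]<-.3)&(W[...,0]>.36)&(W[...,0]<.72)&(W[...,2]>.03)&(W[...,2]<.1)),("glue",lambda W:(W[...,1]>.3)&(W[...,0]>.3)&(W[...,0]<.65)&(W[...,2]>.03)),):
        print(n,nm,(W[a(W)].mean(0)-f["W"][a(f["W"])].mean(0)).round(4))
E
```

```text
9.15 [ 0.5801 -0.0282  0.183 ] [-54.89  -0.14 -77.32] [ 0.64 -0.41 -0.02] [-12.3  10.2 109.2  27.8  31.  -45.2] 1.0031941799781314
tool swing from yaw -0.2608411970984159
scene fence n 771 joint angle -0.26755115
side fence n 571 joint angle -0.260282
ring 2035 [-0.2115 -0.0265  0.06  ] [-0.1645  0.0264  0.1086] top1% z 0.1073 expect top ~.106 pin down
arm edges by x [(-0.12, [-0.0217, 0.0214]), (-0.05, [-0.0218, 0.0212])]
scene slats [-0.0003 -0.0007  0.0001]
scene glue [ 0.      0.0003 -0.0008]
side slats [-0.0073 -0.1948 -0.0032]
side glue [-0.0001 -0.     -0.    ]
```

View pics/wrist7.png

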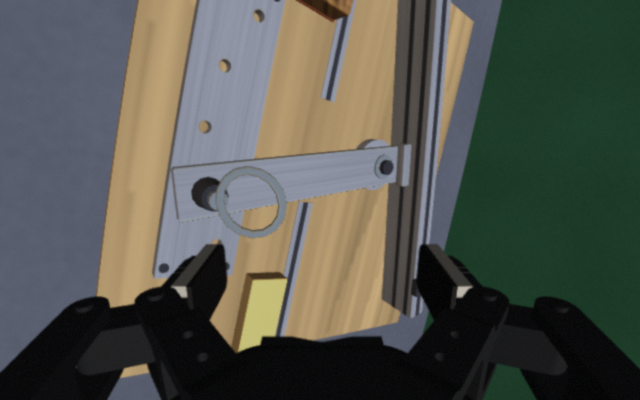

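The ring's highest point reads 0.1086 m, against 0.1083 m at the start, so the pin is down. The arm angle is about -0.26 rad and the tool is clear. Handing in.

```bash
python3 -c "
from plant import order
print(order.hand_in())"
```

```text
the job is handed in; nothing more can be done
None
```

The arm is now pinned one hole to the robot's right, the side where the slats lie, and I handed the job in at about 9 s of robot time. I put the lower finger of the open gripper through the ring and lifted the pin about 15–18 mm. I then swung the arm 15.0° about its pivot, lowered the pin into the next hole and drew the finger straight back out.

**Last checks:**
- **Arm angle:** the fence reads -0.268 rad in the scene view and -0.260 rad in the side view. In the wrist view the arm's edges lie along the line for -0.262 rad.
- **Pin:** the ring's highest point was 0.1086 m, against 0.1083 m at the start, so the pin is fully down.
- **Forces:** the highest wrist force in the readings I took was about 12 N, while lifting. After withdrawing it was about 0 N, with the fingers clear.
- **Loose things:** the scene view puts the slats and glue within 1 mm of where they stood. I did not measure the sanding block or offcut after the move. They were in view in the last wrist picture, and I saw no contact with them.

**One check that disagreed:** the side view showed a 0.19 m shift in the slats' average position. I take that to be the robot arm caught in or hiding part of that mask, because the scene view shows the slats unmoved.

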